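# Put a fresh cell into the baking scale

### The job

The baking scale lies upside down with its battery bay open. Take the larger of the two cells, put its flat end under the hood against the spring with the nub end still raised, push the spring back gently (never right to its stop), then press the nub end down until the nub is caught beneath the catch, and let go so that the cell stays level and held. Do not press hard, and leave the smaller cell where it is.

Things in the scene. Friction and masses are not known exactly. Their poses are not given: they have to be found in the camera images.
- scale: Kitchen scale, fixed, upside down: slab 220 x 180 mm, 24 mm thick, with four 6 mm rubber feet at its corners. Origin at the centre of its underside on the table; z up; x runs along the battery bay, towards the spring.
- bay (a point): Nominal middle of the battery bay's floor (slab top); axes as the scale's. A seated cell lies along x, centre 16.5 mm above, flat end at +x, nub at -x. The moulded carrier forming the bay sits, immovable, up to 4 mm either way along x of nominal; this is NOT measured: find it by feel. Sides open for fingers from x = -18 to 13 mm. Cell goes in tilted 30 to 38 degrees, nub up.
- hood (a point): Nominal point (shifts like the carrier, not measured) at the bay side edge of the hood, underside, mid-width: 27.5 mm to +x of bay, 42 mm above its floor. Hood 10 mm deep, 3 mm thick, on two cheeks 40 mm apart, 42 mm high (24 to 58 mm from bay), flaring wider from 24 back to 13. Under it a sprung steel dome (ball of 6 mm radius centred 11 mm above the floor), its tip 27.5 mm to +x of bay when free.
- catch (a point): Nominal point (shifts like the carrier, not measured) at the tip of the catch nose, underside: 27 mm to -x of bay, 22.5 mm above its floor. The nose is 2 mm high at its tip, with a steep ramp above that rises to the top (29 mm) of the end wall, whose face is 3.5 mm further to -x. Seated, the nub's tip rests on that wall beneath the nose. Two low flared guides, 40 mm apart, stand beside.
- spring_plate (a joint): How far the sprung dome is pushed back along +x, in m: 0 free, 0.003 with a seated cell, about 0.0065 to 0.007 while the nub passes the nose, stop at 0.012; beyond 0.0105 counts as ramming it to its stop. Stiffness 1.3 N per mm, no preload (so 9 N at 7 mm, 13.6 N at 10.5 mm).
- cell_center (a point): Centre of the larger cell: a plain metal cylinder 33 mm in diameter, 61 mm long overall including a nub 9 mm in diameter and 5 mm long at one end; about 140 g. x runs along its axis towards the flat end; the nub is at -x. It starts lying level in a V-shaped wooden rest (46 mm long, 26 mm wide, 17 mm high), centre about 27 mm above the table.
- cell_nub (a point): Tip of the larger cell's nub, 30.5 mm from its centre.
- small_cell_center (a point): Centre of the smaller cell: same make, 26 mm in diameter and 50 mm long, in the other, equal wooden rest; to be left alone.
Things that resemble listed ones, but are neither listed nor needed, are in the scene too. What is shaped like the part that bears cell_center but blue or green is not meant.

How it is judged:
By the outcome, as a careful person would: the job done as asked, in the order asked, and still so for the second after the job is handed in, with the robot touching nothing.
It also fails if it takes over 72 s, if anything falls off the work surface, if the arm or the gripper's body presses on something with over 40 N, if the wrist force passes 120 N, or if a joint passes its speed limit or range.

### The arm

A 7-joint arm with a two-finger parallel gripper is mounted at the origin on the work surface. World frame = base frame: x ahead of the robot, y to its left, z up, the work surface at z = 0. Lengths are in m, angles in rad, forces in N, time in s.
With the tool pointing down it reaches from about 0.425 to 0.925 m from the base axis. Payload 6.8 kg.
Tool frame: the origin (TCP) lies on the front face of the gripper's body, between the roots of the fingers; the fingertips stand 73 mm ahead of it and the grasp point (between the pads) lies 54 mm ahead of it (env.nose_length is the distance from the TCP to the fingertips, in m); z points along the fingers, y is the line along which they close (so a half turn about z gives the same grasp; the last joint's range is limited). The gripper opens to 85 mm and grips with 20 to 120 N. Pads are 22 mm wide; open, the fingers measure 114 mm over their backs; the gripper's body (76 mm by 85 mm) begins 54 mm behind the grasp point. The pads swing forward as they close: fully open they stand 13 mm farther back than shut.
Start: joints at [-1.362, 0.477, 0.022, 1.555, -0.011, 1.109, -0.083], TCP at [0.21, 0.641, 0.304] pointing down, gripper open.
Joint ranges: [-2.96, 2.96], [-0.34, 2.1], [-1.41, 1.46], [0.24, 2.44], [-1.37, 4.51], [0.17, 1.92], [-2.96, 2.96]. Speed limits (rad/s): [2.39, 2.39, 3.14, 3.14, 3.14, 3.14, 3.14].

### API

Orientations are given as a unit quaternion [w, x, y, z].
In Python, from cell import env, kin, camera, calibration, job gives the robot as it stands. The module is installed in compiled form; this text tells all that it offers. Calls block until the motion is done:
- env.reach(position, orientation): joint-space move of the TCP to a pose.
- env.movel(position, velocity=0.15, rot=None, stop_force=None): straight line of the TCP; rot=None keeps the orientation; velocity is the mean speed in m/s. With stop_force (N) it stops when the force on the tool has changed by that much, and returns True; else False.
- env.goto_joints(angles): joint-space move.
- env.grip(opening, f_grip=None): finger opening in m; f_grip is the grip in N (None keeps the last); returns when the fingers have stopped.
- env.dwell(seconds).
- kin.inverse_kinematics(position, orientation): joint angles nearest the present ones, or None.
- env.get_state(): the state.
- camera(name): name is "side" or "top"; returns (picture, depth): 384x512x3 uint8, blue, green, red; 384x512 float32, m along the optical axis (not along the pixel's ray), 0 where there is no reading.
- calibration(name): a dict with "fx", "fy", "cx", "cy" (pixels), "k1" (the pictures are not rectified: a ray, as slopes to the right and down, at radius r is drawn at 1 + k1 r^2 times it, then the intrinsics apply), "rvec" (rotation vector, rad) and "tvec" (3), from world to camera coordinates, as OpenCV has them. Camera axes: x right, y down, z forward; pixel columns grow to the right and rows downward; lengths in m; the calibration is good to about 2 mm. A picture is of the moment at which its call begins. calibration takes no time and is no camera call.
A pose or a line that the arm cannot do raises env.PlanningError and nothing moves.
- job.job_done(): hands the job in; it is judged then, once.
The state is a dict: "time": time; "qpos": joint angles; "joint_velocities": joint speeds; "joint_torque": joint torques, N m; "tcp_pos": TCP position; "orientation": TCP orientation; "force": force on the tool from outside, world axes, zero at the start; "torque": the same for the moment, N m; "opening": finger opening in m; "gripper_force": force on a finger pad.
Only numpy, scipy, OpenCV 4.12 (cv2) and the standard library are available. Lean on these libraries where they do the work, as an engineer would, in place of code of your own. Each camera call takes 0.05 s, during which the arm holds its last target. There are 200 camera calls.

## Working session

There is one attempt and no reset: what is moved stays moved. The work goes in short steps, each a Python script; the robot and the scene stay as the last script left them, time stands still between calls to the robot, and variables do not carry over. Pictures are saved under pics/ and viewed, at most 10 in all, crops included, and the job is handed in when it is done.

```bash
mkdir -p pics; ls; cat > h.py <<'E'
import numpy as np, cv2
from cell import env, kin, camera, calibration, job
from scipy.spatial.transform import Rotation as R
def world(c,d):
    "HxWx3 world points of a depth image"
    K=np.array([[c['fx'],0,c['cx']],[0,c['fy'],c['cy']],[0,0,1]])
    h,w=d.shape; u,v=np.meshgrid(np.arange(w),np.arange(h))
    p=np.stack([u,v],-1).reshape(-1,1,2).astype(float)
    n=cv2.undistortPoints(p,K,np.array([c['k1'],0,0,0,0.])).reshape(h,w,2)
    P=np.dstack([n[...,0]*d,n[...,1]*d,d])
    M=cv2.Rodrigues(np.array(c['rvec'],float))[0]
    return (P-np.array(c['tvec']).ravel())@M
E
python3 - <<'E'
from h import *
for n in("top","side"):
    p,d=camera(n); cv2.imwrite(f'pics/{n}0.png',p); np.save(f'{n}0.npy',d)
    c=calibration(n); M=cv2.Rodrigues(np.array(c['rvec'],float))[0]
    print(n,c,-M.T@np.array(c['tvec']).ravel())
s=env.get_state(); print(s['time'],s['tcp_pos'],s['orientation'],s['opening'],s['force'])
a,b=cv2.imread('pics/top0.png'),cv2.imread('pics/side0.png')
E
```

```text
pics
top {'fx': 354.1213479799609, 'fy': 354.1213479799609, 'cx': 261.4402379133473, 'cy': 192.7059227294804, 'k1': -0.10433874392028855, 'rvec': array([ 2.20788181, -2.18129965,  0.16066525]), 'tvec': array([0.00183167, 0.53068573, 0.70014147])} [0.46013402 0.04350995 0.7471361 ]
side {'fx': 404.28591212073746, 'fy': 404.28591212073746, 'cx': 252.55471476599794, 'cy': 194.60854499746574, 'k1': 0.03348831329232975, 'rvec': array([ 0.68794598, -2.36194331,  1.41314101]), 'tvec': array([0.44381921, 0.18167423, 0.57691451])} [0.13677878 0.59414181 0.43714809]
0.1 [0.21014897 0.64104107 0.30305393] [-6.56819981e-05  1.57716705e-01  9.87484091e-01 -7.79433332e-04] 0.08529793629956962 [ 0.04501478  0.15293931 -0.61750934]
```

View pics/top0.png

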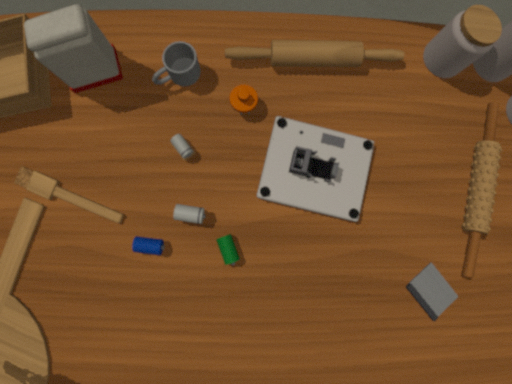

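View pics/side0.png

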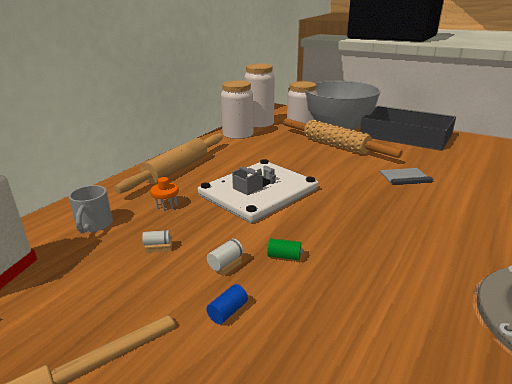

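The cells in the top view are silver at (189,214), smaller silver at (182,147), blue at (148,245) and green at (228,250). The scale's bay is at about (315,165), with the grey hood at its left. By the description I want the larger silver cell at (189,214). Next is a close crop to check it.

```bash
python3 - <<'E'
from h import *
a=cv2.imread('pics/top0.png'); b=cv2.imread('pics/side0.png')
r=lambda i,x0,x1,y0,y1,s:cv2.resize(i[y0:y1,x0:x1],None,fx=s,fy=s,interpolation=cv2.INTER_CUBIC)
A=r(a,160,240,130,230,4); B=r(a,280,350,140,190,5.7)
S=np.zeros((600,800,3),np.uint8)
def put(i,x,y): S[y:y+i.shape[0],x:x+i.shape[1]]=i[:600-y,:800-x]
put(A[:400],0,0); put(B,330,0); put(r(b,195,255,230,280,5),330,300)
cv2.imwrite('pics/c1.png',S)
W=world(calibration('top'),np.load('top0.npy'))
for n,(u,v) in dict(big=(189,214),small=(182,147),f1=(282,123),f2=(369,145),f3=(354,213),f4=(265,191),slab=(290,190),table=(220,180)).items():print(n,W[v,u].round(4))
# large cell points
m=(W[...,2]>.03)&(W[...,2]<.06); q=np.zeros(m.shape,bool); q[195:230,165:212]=1
P=W[m&q]; print(len(P),P[:,2].max(),P.mean(0))
rect=cv2.minAreaRect((P[:,:2]*1000).astype(np.float32));print(rect)
q[:]=0;q[135:165,165:200]=1;P=W[m&q];print('small',len(P),P[:,2].max(),cv2.minAreaRect((P[:,:2]*1000).astype(np.float32)))
E
```

```text
big [0.4845 0.1521 0.0432]
small [0.621  0.1719 0.035 ]
f1 [ 0.6782 -0.0335  0.0272]
f2 [ 0.6356 -0.2197  0.0284]
f3 [ 0.4909 -0.1843  0.028 ]
f4 [0.534  0.0011 0.0277]
slab [ 0.5373 -0.0508  0.0238]
table [ 5.59e-01  9.53e-02 -2.00e-04]
452 0.04630022815411353 [0.4861131  0.15420309 0.03936442]
((486.0400695800781, 153.36778259277344), (59.737701416015625, 32.335968017578125), 82.6166000366211)
small 192 0.03678599590120144 ((627.1181030273438, 175.94717407226562), (44.02775573730469, 20.634029388427734), 40.2879524230957)
```

View pics/c1.png

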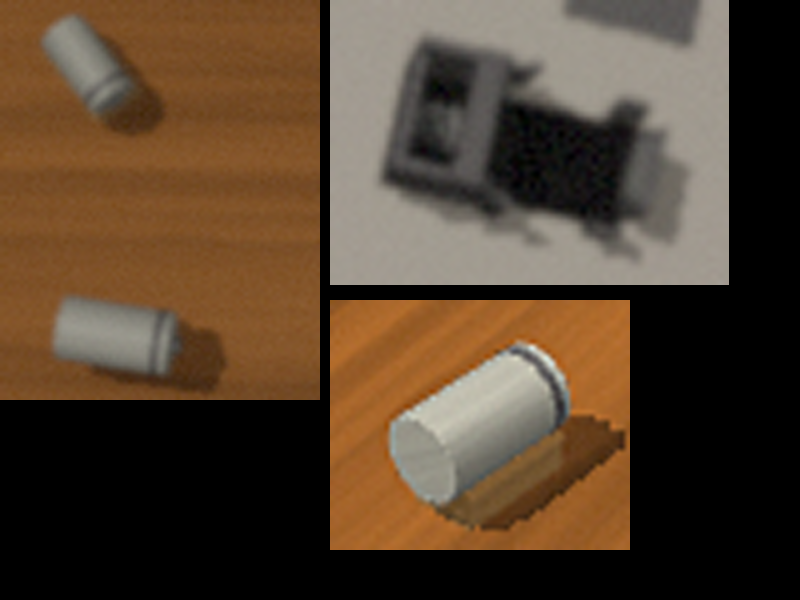

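The crop shows the larger silver cell with its flat end at the left (+y) and nub at the right (about 203,217). Its measured size of 60 x 32 mm and top at 0.044 m fit the description. The hood is on the scale's left side. Next I measure the scale frame and bay, and check IK.

```bash
cat >> h.py <<'E'
def pose(yaw,th,s=1):
    "tool pointing down, tool x = s*cell axis (towards flat end), cell tilted nub-up by th"
    a=np.array([np.cos(yaw)*np.cos(th),np.sin(yaw)*np.cos(th),-np.sin(th)])
    n=np.array([np.cos(yaw)*np.sin(th),np.sin(yaw)*np.sin(th),np.cos(th)])
    x=s*a; z=-n; y=np.cross(z,x)
    q=R.from_matrix(np.c_[x,y,z]).as_quat()
    return q[[3,0,1,2]],a,n
E
python3 - <<'E'
from h import *
W=world(calibration('top'),np.load('top0.npy'))
f=np.array([[.6782,-.0335],[.6356,-.2197],[.4909,-.1843],[.534,.0011]])
c=f.mean(0); d=(f[0]-f[1])+(f[3]-f[2]); e=(f[0]-f[3])+(f[1]-f[2]); 
yaw=np.arctan2(d[1],d[0]); print(c,np.degrees(yaw),np.degrees(np.arctan2(e[1],e[0]))+90)
X=np.array([np.cos(yaw),np.sin(yaw)]);Y=np.array([-X[1],X[0]])
P=W[130:215,260:375].reshape(-1,3); L=np.c_[(P[:,:2]-c)@X,(P[:,:2]-c)@Y,P[:,2]-.024]*1000
s=L[abs(L[:,2])<3]; print('slab extents',np.percentile(s[:,:2],[.3,99.7],axis=0), 'z',np.median(s[:,2]))
for lo,hi in((41,50),(24,34),(10,24)):
    h=L[(L[:,2]>lo)&(L[:,2]<hi)]; print(lo,hi,len(h),np.percentile(h,[1,50,99],axis=0).round(1).tolist())
    if lo==41: print(h.round(0).astype(int).tolist()[::6])
    if lo==24: print(h.round(0).astype(int).tolist()[::3])
for yw,p in((np.radians(82.6),[.486,.1534,.1]),(yaw,[c[0],c[1],.13])):
  for th in(0,34):
    for s_ in(1,-1):
      q,a,n=pose(yw,np.radians(th),s_); r=kin.inverse_kinematics(p,q); print(th,s_,None if r is None else np.round(r,2))
E
```

```text
[ 0.584675 -0.1091  ] 77.0132660370318 76.3798168082868
slab extents [[-105.90079564  -86.22071929]
 [ 109.66454544   87.37793409]] z -0.9884602294813818
41 50 151 [[27.1, -24.6, 41.1], [34.0, -0.0, 43.9], [57.3, 22.7, 46.0]]
[[55, -24, 42], [50, -21, 42], [33, -25, 43], [29, -24, 46], [28, -23, 42], [37, -15, 46], [34, -14, 44], [34, -13, 43], [34, -10, 44], [31, -9, 43], [31, -7, 45], [30, -5, 45], [30, -3, 44], [37, 3, 44], [36, 4, 43], [36, 7, 45], [34, 9, 46], [31, 9, 42], [31, 12, 44], [31, 14, 46], [37, 17, 44], [50, 22, 43], [33, 18, 43], [36, 21, 43], [34, 22, 43], [26, 22, 42]]
24 34 167 [[-35.8, -27.0, 24.2], [21.4, -0.2, 29.2], [58.9, 24.9, 33.9]]
[[59, -24, 28], [58, -19, 33], [52, -21, 30], [58, -18, 31], [47, -21, 26], [42, -22, 31], [15, -28, 32], [55, -16, 33], [22, -24, 34], [16, -26, 30], [57, -13, 32], [24, -22, 32], [17, -24, 29], [57, -11, 34], [58, -6, 34], [57, -5, 33], [57, -3, 33], [56, 1, 33], [55, 3, 32], [55, 5, 33], [-31, -15, 28], [-30, -14, 24], [59, 11, 26], [-27, -11, 24], [-32, -11, 28], [57, 14, 33], [-28, -8, 29], [-35, -10, 27], [-28, -7, 25], [-33, -7, 28], [-30, -5, 27], [-35, -6, 30], [-30, -2, 28], [-36, -4, 28], [-30, 0, 29], [-36, -2, 27], [52, 23, 29], [-29, 2, 26], [-34, 1, 29], [46, 23, 28], [-28, 4, 24], [-33, 3, 29], [38, 23, 30], [23, 20, 32], [-32, 5, 25], [33, 23, 24], [28, 23, 31], [22, 22, 32], [-30, 8, 28], [-36, 7, 29], [20, 23, 33], [-32, 10, 28], [17, 24, 31], [-33, 11, 28], [15, 26, 30], [-33, 14, 28]]
10 24 162 [[-33.2, -26.6, 10.3], [36.0, 1.3, 17.5], [59.0, 25.3, 23.7]]
0 1 [-0.74  0.54  0.39  2.12 -0.39  0.55 -0.19]
0 -1 [-0.29  0.51 -0.17  2.09  0.16  0.55  2.44]
34 1 [-1.06  0.76  0.57  1.96  0.09  0.91 -0.74]
34 -1 [-0.57  0.66 -0.08  1.92  0.53  1.07  1.98]
0 1 [-0.36  0.64  0.6   1.91 -0.52  0.75  0.32]
0 -1 [-0.7   1.04  1.26  1.93 -1.14  1.13 -2.32]
34 1 [-0.61  0.76  0.65  1.87  0.18  0.81 -0.43]
34 -1 [-0.24  0.66  0.13  1.85  0.59  0.96  2.36]
```

```bash
python3 - <<'E'
from h import *
yaw=np.radians(82.6); q,a,n=pose(yaw,0)
C=np.array([.486,.1534,.027]); g=C-.008*a
env.reach(g+[0,0,.13],q)
env.movel(g+[0,0,.062],velocity=.1,stop_force=8)
s=env.get_state(); print(s['time'],s['tcp_pos'],s['force'])
env.grip(.03,60); s=env.get_state(); print(s['time'],s['tcp_pos'],s['opening'],s['gripper_force'],s['force'])
env.movel(g+[0,0,.17],velocity=.12)
env.dwell(.2); s=env.get_state(); print(s['time'],s['tcp_pos'],s['opening'],s['gripper_force'],s['force'])
p,d=camera('side'); np.save('s1.npy',d); p2,d2=camera('top'); np.save('t1.npy',d2); cv2.imwrite('pics/t1.png',p2);cv2.imwrite('pics/s1.png',p)
x=lambda i,u,v:cv2.resize(i[v:v+150,u:u+200],None,fx=2,fy=2)
cv2.imwrite('pics/g1.png',np.hstack([x(p,130,130),x(p2,100,130)]))
E
```

```text
3.0333 [0.48530196 0.14546982 0.08927907] [ 0.95172242 -0.10394908 -0.14527896]
3.5917 [0.48436221 0.14559575 0.08953339] 0.031118724270610347 56.00076735019684 [-3.60470177  0.22483808  8.5872199 ]
4.8417 [0.48469155 0.1453001  0.19636438] 0.03119979001508015 55.656192898750305 [ 0.20772887 -1.04850741 -0.98399442]
```

View pics/g1.png

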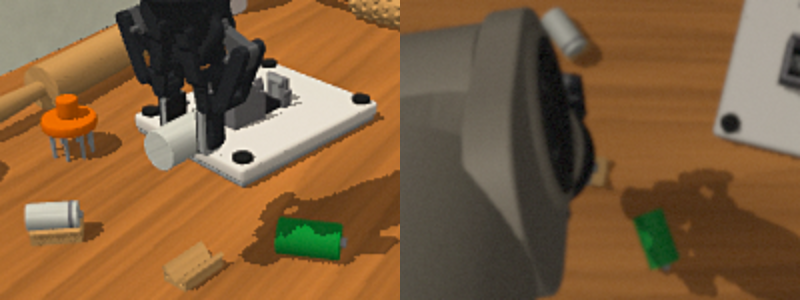

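The crop shows the cell held between the pads, flat end towards the camera at side pixel (213,205). The rest was left behind and the small cell is untouched. I fit the flat face to find the cell's position and pitch in the grip.

```bash
python3 - <<'E'
from h import *
W=world(calibration('side'),np.load('s1.npy'))
s=env.get_state(); T=np.array(s['tcp_pos']); q=np.array(s['orientation']); M=R.from_quat(q[[1,2,3,0]]).as_matrix()
P=((W[185:225,190:240].reshape(-1,3))-T)@M*1000   # tool frame: x axis(flat), y closing, z down
u,v=np.meshgrid(np.arange(190,240),np.arange(185,225))
c=P[((u-213)**2+(v-205)**2<36).ravel()]
A=np.c_[c[:,1],c[:,2],np.ones(len(c))]
k=abs(c[:,0]-np.median(c[:,0]))<5
for _ in range(4):
    w=np.linalg.lstsq(A[k],c[k,0],rcond=None)[0]; k=abs(A@w-c[:,0])<2.5
print('face x=%.3f y + %.3f z + %.1f'%tuple(w),k.sum(),'rms',np.std((A@w-c[:,0])[k]),'center',c[k].mean(0))
f=P[abs(A_:=P[:,0]-(P[:,1]*w[0]+P[:,2]*w[1]+w[2]))<2]; f=f[(abs(f[:,1])<25)&(abs(f[:,2]-62)<25)]
print('face pts extents',np.percentile(f,[2,50,98],axis=0).round(1).tolist())
top=P[(P[:,0]>22)&(P[:,0]<w[2]+w[1]*62-3)&(abs(P[:,1])<20)&(abs(P[:,2]-55)<25)]
# cylinder fit  : points on body
from scipy.optimize import least_squares
def res(p): 
    # axis through (0,p0,p1) dir (1,p2,p3)
    dd=np.array([1,p[2],p[3]]); dd/=np.linalg.norm(dd); r=top-[0,p[0],p[1]]; return np.linalg.norm(np.cross(r,dd),axis=1)-16.5
for side in (1,):
    r=least_squares(res,[0,62,0,0],loss='soft_l1'); print(len(top),r.x.round(3),np.std(r.fun))
print(M.round(3).tolist())
E
```

```text
face x=0.020 y + 0.014 z + 36.1 92 rms 0.7744665068104674 center [36.7496317  -8.78521542 59.7227974 ]
face pts extents [[35.0, -16.8, 46.5], [36.7, -2.9, 61.1], [38.1, 13.3, 75.3]]
132 [-1.2140e+00  6.1948e+01  2.1000e-02  1.6000e-02] 0.6810321067652029
[[0.129, 0.992, -0.001], [0.992, -0.129, -0.001], [-0.001, -0.001, -1.0]]
```

```bash
cat >> h.py <<'E'
YAW=np.radians(76.8); X=np.array([np.cos(YAW),np.sin(YAW),0]); Z=np.array([0,0,1.]); BAY=np.array([.5853,-.1092,.024])
OFF=.007; H=.062
def tcp(cx,cz,deg):
    "TCP pose putting the held cell's centre at (cx,cz) mm in the nominal bay frame, tilted deg nub up"
    q,a,n=pose(YAW,np.radians(deg)); return BAY+X*cx/1e3+Z*cz/1e3-OFF*a+H*n,q
def cell(deg):
    "where the cell centre is now (mm, bay frame), from the TCP"
    _,a,n=pose(YAW,np.radians(deg)); d=np.array(env.get_state()['tcp_pos'])+OFF*a-H*n-BAY; return d@X*1e3,d[2]*1e3
E
cat > ins.py <<'E'
from h import *
th=34; c,sn=np.cos(np.radians(th)),np.sin(np.radians(th))
at=lambda s:tcp(6.8-s*c,32+s*sn,th)
p,q=at(60); env.reach(p+[0,0,.06],q); env.movel(p,velocity=.15); env.movel(at(16)[0],velocity=.1,stop_force=6)
env.dwell(.2); s0=env.get_state(); f0=np.array(s0['force']); print(s0['time'],f0,cell(th))
s=16
while s>-1:
    s-=1; env.movel(at(s)[0],velocity=.02,stop_force=6); env.dwell(.08)
    st=env.get_state(); f=np.array(st['force'])-f0; print(s,np.round([f@X,f[0]*-X[1]+f[1]*X[0],f[2]],2),np.round(cell(th),2),round(st['time'],2))
    if f@X<-3.5 or abs(f[2])>6: break
p,d=camera('side'); cv2.imwrite('pics/s2.png',p); cv2.imwrite('pics/s2c.png',cv2.resize(p[110:230,170:340],None,fx=4,fy=4))
E
python3 ins.py
```

```text
7.475 [-0.01540936  0.00245648 -1.42331168] (np.float64(-7.2670501517591655), np.float64(41.368089964308176))
15 [-0.3   0.01 -0.34] [-5.67 40.43] 7.81
14 [-0.23 -0.44  0.68] [-4.79 39.82] 8.14
13 [ 0.14 -1.15 -0.27] [-3.96 39.24] 8.47
12 [ 0.29  0.58 -1.17] [-3.15 38.7 ] 8.81
11 [-0.27 -0.05 -0.98] [-2.3  38.13] 9.14
10 [ 0.45 -0.46 -0.3 ] [-1.47 37.57] 9.47
9 [0.12 0.47 0.19] [-0.65 37.02] 9.81
8 [ 0.7  -0.65  0.  ] [ 0.17 36.45] 10.14
7 [-0.13  0.13 -0.48] [ 1.03 35.87] 10.47
6 [-0.16 -0.39  0.37] [ 1.85 35.34] 10.81
5 [-0.41  0.88 -0.32] [ 2.67 34.78] 11.14
4 [ 0.3  -0.76 -0.08] [ 3.51 34.24] 11.47
3 [-0.03  0.13  0.66] [ 4.31 33.68] 11.81
2 [-0.32  0.51 -0.23] [ 5.12 33.13] 12.14
1 [-1.16 -0.81  1.33] [ 5.69 32.7 ] 12.47
0 [-1.83 -0.57  3.96] [ 6.41 32.22] 12.81
-1 [-3.68  0.24  4.61] [ 7.18 31.68] 13.14
```

View pics/s2c.png

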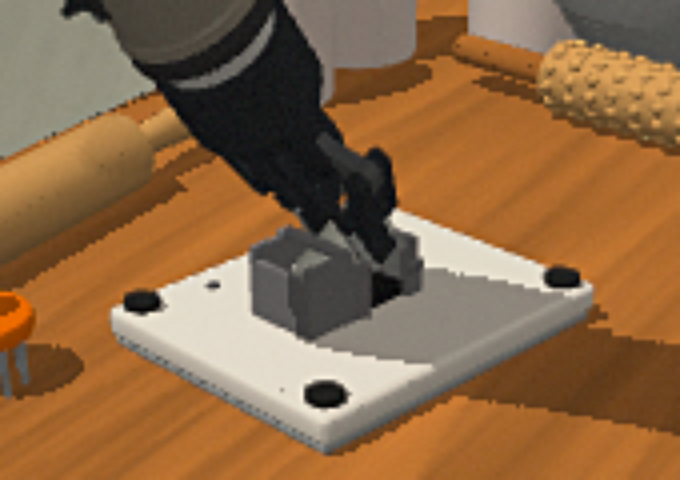

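The cell's flat end is under the hood, with the tilted cell held by the fingers; the hood block is at crop (310,285) and the catch at (405,260). Force began near s = 1.7, so the carrier sits about +1 mm. The upward force is higher than the dome alone would give, so the corner probably touches the floor. I raise it slightly and re-feel the spring.

```bash
cat >> h.py <<'E'
def cpos(deg,p,hc,D):
    "cell centre (mm) for tilt deg, spring push p, lower flat corner hc above the floor, carrier shift D"
    t=np.radians(deg); c,s=np.cos(t),np.sin(t)
    xb=33.5+p+D-(6+(11-hc)*s)/c
    return xb-30.5*c+16.5*s, hc+30.5*s+16.5*c
def F():
    fs=[]
    for _ in range(6): env.dwell(.02); fs.append(env.get_state()['force'])
    f=np.mean(fs,0)+[0.015,0,1.42]; return np.array([f@X,-f[0]*X[1]+f[1]*X[0],f[2]])
def go(deg,p,hc,D,v=.03,stop=10):
    pos,q=tcp(*cpos(deg,p,hc,D),deg); r=env.movel(pos,velocity=v,rot=q,stop_force=stop)
    f=F(); print(deg,p,'F',f.round(2),'p~%.2f'%(-f[0]/1.3),'C',np.round(np.array(cell(deg))-cpos(deg,p,hc,D),2),'stop' if r else '',round(env.get_state()['time'],2)); return f
E
python3 - <<'E'
from h import *
for d in range(34,-1,-4):
    for p in(4,8):
        x,z=cpos(d,p,1,0);t=np.radians(d);c,s=np.cos(t),np.sin(t);print(d,p,'nub low corner',round(x-30.5*c-4.5*s,1),round(z+30.5*s-4.5*c,1),'nub top',round(x-30.5*c+4.5*s,1))
for p in(1,2,3,4): go(34,p,2.5,1)
E
```

```text
34 4 nub low corner -20.3 45.1 nub top -15.3
34 8 nub low corner -16.3 45.1 nub top -11.3
30 4 nub low corner -22.0 41.9 nub top -17.5
30 8 nub low corner -18.0 41.9 nub top -13.5
26 4 nub low corner -23.6 38.5 nub top -19.7
26 8 nub low corner -19.6 38.5 nub top -15.7
22 4 nub low corner -25.1 35.0 nub top -21.7
22 8 nub low corner -21.1 35.0 nub top -17.7
18 4 nub low corner -26.4 31.3 nub top -23.6
18 8 nub low corner -22.4 31.3 nub top -19.6
14 4 nub low corner -27.5 27.4 nub top -25.3
14 8 nub low corner -23.5 27.4 nub top -21.3
10 4 nub low corner -28.3 23.4 nub top -26.8
10 8 nub low corner -24.3 23.4 nub top -22.8
6 4 nub low corner -29.0 19.3 nub top -28.1
6 8 nub low corner -25.0 19.3 nub top -24.1
2 4 nub low corner -29.4 15.1 nub top -29.1
2 8 nub low corner -25.4 15.1 nub top -25.1
34 1 F [-1.96 -0.19  2.55] p~1.51 C [ 0.34 -0.21]  13.54
34 2 F [-2.59  0.39  1.85] p~1.99 C [-0.07 -0.09]  13.89
34 3 F [-3.42  0.44  1.82] p~2.63 C [-0.25 -0.01]  14.24
34 4 F [-4.49  0.99  2.15] p~3.46 C [-0.31  0.05]  14.59
```

Slope and magnitude match the spring (D about 1.1 mm). Now I tilt down step by step, keeping the spring near 7.5 mm.

```bash
python3 - <<'E'
from h import *
D=1.0; corr=0
for deg,p,hc in((30,4.5,2.5),(26,5,2.4),(22,6,2.2),(18,7,2),(15,7.7,1.9),(12,7.9,1.8),(9,7.9,1.7)):
    f=go(deg,p+corr,hc,D,v=.02,stop=7); pe=-f[0]/1.3
    if pe>9.3 or abs(f[2])>9 or abs(f[1])>6: print('halt');break
    corr=np.clip(corr+.5*(p-.2-pe),-1.2,1.2)
print(corr)
p,d=camera('side'); cv2.imwrite('pics/s3c.png',cv2.resize(p[110:230,170:340],None,fx=4,fy=4))
E
```

```text
30 4.5 F [-4.85  1.14  6.16] p~3.73 C [-0.16  0.47]  15.07
26 5.285787752529038 F [-5.69  0.35  5.8 ] p~4.38 C [-0.21  0.29]  15.53
22 6.496252898161298 F [-7.07  0.18  5.1 ] p~5.44 C [-0.61  0.28]  15.98
18 7.677511675489224 F [-7.67  0.11  4.67] p~5.90 C [-1.04  0.23]  16.44
15 8.826186699107069 F [-8.13  0.35  4.63] p~6.25 C [-1.47  0.26]  16.83
12 9.1 F [-9.04  0.36  4.63] p~6.95 C [-1.61  0.21]  17.27
9 9.1 F [-8.85  1.03  4.79] p~6.81 C [-1.63  0.15]  17.73
1.2
```

View pics/s3c.png

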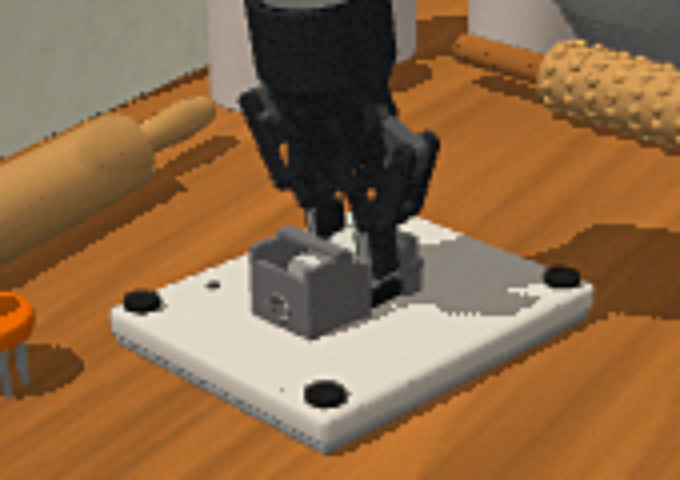

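The hood shows at (310,285) with the cell end visible beneath it; the nub side is nearly down. Forces are gentle: spring about 7 mm by force and 7.5 mm by position. I continue to level.

```bash
python3 - <<'E'
from h import *
for deg,p,hc in((9,9.7,2.2),(6,9.7,2.0),(3,9.7,1.8),(0,9.7,1.5)):
    f=go(deg,p,hc,1.0,v=.02,stop=7)
    if -f[0]/1.3>9 or abs(f[2])>9 or abs(f[1])>6: print('halt');break
s=env.get_state(); print(s['opening'],s['gripper_force'],s['torque'])
E
```

```text
9 9.7 F [-9.55  0.2   3.14] p~7.35 C [-1.77  0.  ]  18.12
6 9.7 F [-9.26  0.71  3.59] p~7.13 C [-1.81 -0.04]  18.58
3 9.7 F [-9.52  1.1   3.94] p~7.32 C [-1.87  0.02]  19.04
0 9.7 F [-9.52  0.99  3.36] p~7.32 C [-1.92 -0.05]  19.51
0.031339473909812746 56.13040208816528 [-1.90617878  0.65735046  0.09070784]
```

```bash
python3 - <<'E'
from h import *
_,a,n=pose(YAW,0)
Yb=np.array([-X[1],X[0],0])
for deg,p,hc in((-1,9.7,1.5),(-2,9.7,1.5),(-3,9.7,1.5)):
    f=go(deg,p,hc,1.0,v=.02,stop=7); s=env.get_state(); print(np.array(s['torque'])@Yb,np.array(s['torque'])@X,s['tcp_pos'])
    if -f[0]/1.3>9 or abs(f[2])>9: print('halt');break
for n in('side','top'):
    p,d=camera(n); np.save(n+'4.npy',d); cv2.imwrite(f'pics/{n}4.png',p)
a=cv2.imread('pics/side4.png');b=cv2.imread('pics/top4.png')
cv2.imwrite('pics/c4.png',np.hstack([cv2.resize(a[130:210,220:290],None,fx=5.5,fy=5.5,interpolation=2),cv2.resize(b[130:210,280:350],None,fx=5.5,fy=5.5,interpolation=2)]))
E
```

```text
-1 9.7 F [-9.84  1.05  3.57] p~7.57 C [-1.86 -0.06]  19.86
2.0205663273638366 0.3017225086602186 [ 0.58522435 -0.11160538  0.10327816]
-2 9.7 F [-9.01  2.61  6.97] p~6.93 C [-1.74  0.36]  20.21
2.112653555855339 0.5307730596344714 [ 0.5851518  -0.11269061  0.1030034 ]
-3 9.7 F [-8.79  4.05 13.01] p~6.76 C [-1.58  0.96]  20.56
2.1248003665286785 0.8981106929828936 [ 0.58506317 -0.11371398  0.10288828]
halt
```

View pics/c4.png

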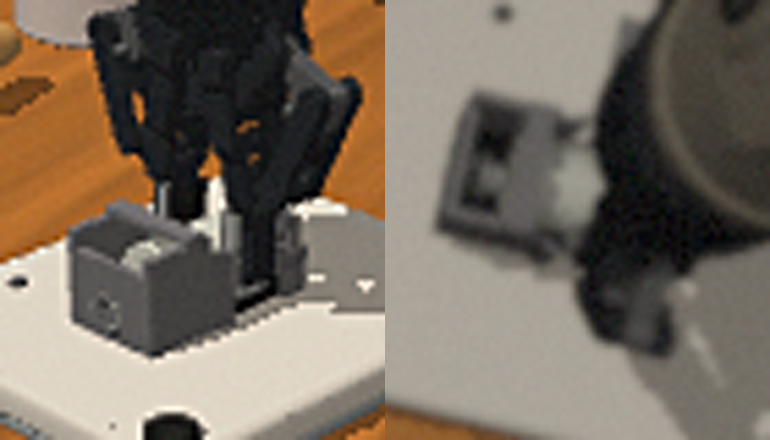

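Contact is now firm at the nub end, with the side crop showing the cell level under the hood. I relax to level, then ease back so the nub comes to the wall.

```bash
python3 - <<'E'
from h import *
for deg,p,hc in((-.7,9.5,1.5),(-.7,7.5,1.5),(-.7,5.5,1.5),(-.7,4.3,1.5),(-.7,3.3,1.5)):
    f=go(deg,p,hc,1.0,v=.02,stop=8)
E
```

```text
-0.7 9.5 F [-6.1  -1.46  1.97] p~4.69 C [-5.55 -0.3 ] stop 20.97
-0.7 7.5 F [-7.79  0.6   1.96] p~6.00 C [-1.07 -0.2 ]  21.43
-0.7 5.5 F [-6.42  0.24  1.82] p~4.94 C [-0.37 -0.21]  21.78
-0.7 4.3 F [-5.56  0.61  1.53] p~4.28 C [ 0.07 -0.24]  22.13
-0.7 3.3 F [-4.59 -0.4   0.45] p~3.53 C [ 0.29 -0.09]  22.48
```

```bash
python3 - <<'E'
from h import *
go(-.5,2.7,1.4,1.0,v=.02,stop=None)
go(-.5,2.3,1.3,1.0,v=.02,stop=None)
env.grip(.05); print(env.get_state()['opening'],F())
p=np.array(env.get_state()['tcp_pos']); env.movel(p+[0,0,.12],velocity=.12)
s=env.get_state(); env.reach(p+[-.05,.22,.2],s['orientation']); print(env.get_state()['time'])
im={}
for n in('side','top'):
    q,d=camera(n); np.save(n+'5.npy',d); im[n]=q; cv2.imwrite(f'pics/{n}5.png',q)
W=world(calibration('top'),np.load('top5.npy'))[130:215,260:375].reshape(-1,3)-BAY
Yb=np.array([-X[1],X[0],0]); L=np.c_[W@X,W@Yb,W[:,2]]*1e3
for x in range(-34,40,4):
    k=(abs(L[:,0]-x)<2)&(abs(L[:,1])<3); print(x,k.sum(),np.median(L[k,2]).round(1) if k.any() else '')
cv2.imwrite('pics/c5.png',np.hstack([cv2.resize(im['side'][130:210,220:290],None,fx=5.5,fy=5.5,interpolation=2),cv2.resize(im['top'][130:210,280:350],None,fx=5.5,fy=5.5,interpolation=2)]))
E
```

```text
-0.5 2.7 F [-4.01 -1.87 -0.02] p~3.08 C [0.22 0.09]  22.83
-0.5 2.3 F [-2.47 -2.37  0.35] p~1.90 C [0.31 0.11]  23.18
0.0499097577819744 [0.32003061 0.13808144 1.24270922]
25.7083
-34 6 28.0
-30 6 27.3
-26 4 28.3
-22 7 32.1
-18 6 32.4
-14 5 32.8
-10 6 32.0
-6 5 32.6
-2 7 32.4
2 4 32.1
6 6 32.1
10 7 32.5
14 6 33.1
18 5 32.9
22 6 33.3
26 4 32.6
30 6 44.1
34 7 42.9
38 10 17.1
```

View pics/c5.png

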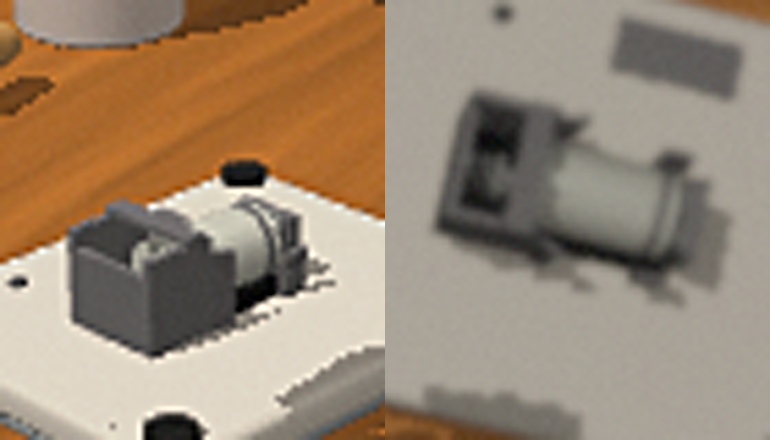

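The crops show the cell lying level from under the hood to the catch, at side crop (225,240) and top crop (610,205). Its top is a uniform 32–33 mm above the floor, and the nub end is against the catch wall. The robot is clear, so I hand in.

```bash
python3 -c "
from h import *
print(job.job_done())"
```

```text
the job is handed in; nothing more can be done
None
```

The larger cell is seated in the bay, level (top 32–33 mm above the floor along its length), with its flat end on the spring and its nub end at the catch wall; the spring reached about 7.5–8 mm at most, the hardest push was a brief 13 N pressing the nub end down, the small cell was left alone, and I handed the job in at about 26 s.

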